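# Snap the lid lever of the rectangular pebble bin shut

### The arm

A 6-joint arm with a two-finger parallel gripper is mounted at the origin on the work surface. World frame = base frame: x ahead of the robot, y to its left, z up, the work surface at z = 0. Lengths are in m, angles in rad, forces in N, time in s.
With the tool pointing down it reaches from about 0.35 to 0.975 m from the base axis. Payload 4.9 kg.
Tool frame: the origin (TCP) lies on the centre line of the jaws, within the pads' length; the fingertips stand 8 mm ahead of it and the grasp point (between the pads) lies 11 mm behind it; z points along the fingers, y is the direction in which the jaws open and shut (so a half turn about z gives the same grasp; the last joint's range is limited). The gripper opens to 85 mm and grips with 20 to 120 N. Pads are 22 mm wide; open, the fingers measure 114 mm over their backs; the gripper's body (76 mm by 85 mm) begins 54 mm behind the grasp point. The pads swing forward as they close: fully open they stand 13 mm farther back than shut.
Start: joints at [-0.119, 0.053, 1.613, -0, 1.476, -0.119], TCP at [0.625, 0, 0.21] pointing down, gripper open.
Joint ranges: [-3.01, 3.01], [-1.01, 2.22], [0.06, 2.58], [-1.02, 4.17], [0.09, 2.62], [-3.14, 3.14]. Speed limits (rad/s): [2.57, 2.57, 3.14, 3.14, 3.14, 3.14].

### API

Orientations are given as a rotation vector (axis times angle).
In Python, from station import get_obs, get_image, calibration, finish_job gives the robot as it stands. The module is installed in compiled form; this text tells all that it offers.
- The arm moves only by the shell command python3 -m jog 'ROWS' [FORCE]. ROWS is JSON, a list of rows, each a list of 7 numbers: the shift along the tool's x, y, z in cm, then the turn, a rotation vector about the tool's x, y, z in rad, then the closure in counts, from 0 (fully open) to 255 (shut). In form: [[dx, dy, dz, ax, ay, az, jaw], ...]. A call has 1 to 8 rows; each row is the pose to reach, as a shift and turn from the pose measured when the call began, along the tool's axes at that moment; what a row does not reach only later rows make up. A row lasts 1/12 s, in which the tool goes at most 41.7 mm and 7.16 degrees, less where a joint would pass 70% of its speed; a pose out of reach is approached as far as the arm can. A call with a gripper value outside its range is refused whole. The fingers move at their own pace and stop on an object; FORCE is the grip in N (left out, the last holds). Time passes only in rows, so rows that repeat a pose let the fingers close. It gives the time, the measured TCP pose, the force and the opening at its end, in the units of the state.
- get_obs(): the state, without advancing time (a new reading comes with each control period).
- get_image(name): name is "scene" or "side" or "wrist"; returns the picture (400x640x3 uint8, red, green, blue); there is no depth.
- calibration(name): a dict with "vfov" (degrees; the focal length in pixels is half the picture's height over the tangent of half this angle, whatever the lens; pixels are square), "cx", "cy" (the principal point, pixels), "R" (3x3) and "t" (3): a world point X has camera coordinates R X + t. Camera axes: x right, y down, z forward; pixel columns grow to the right and rows downward; lengths in m; the calibration is good to about 2 mm. A picture is of the moment at which its call begins: read the wrist's pose just before it. calibration takes no time and is no camera call; for the wrist camera it gives the pose at the moment of the call.
- finish_job(): hands the job in, once; it reports no verdict.
The state is a dict: "t": time; "q": joint angles; "dq": joint speeds; "effort": joint torques, N m; "tool_pos": TCP position; "tool_rot": TCP orientation; "contact_force": force on the tool from outside, world axes, zero at the start; "wrist_torque": the same for the moment, N m; "opening": finger opening in m.
Only numpy, scipy, OpenCV 4.12 (cv2) and the standard library are available. Lean on these libraries where they do the work, as an engineer would, in place of code of your own. Each camera call takes 0.05 s, during which the arm holds its last target. There are 200 camera calls.

### The job

At the planting bench stand two lidded galvanised bins, a rectangular one and a round one, each with an open cam lever on its lid. Lock the lid of the rectangular bin: flip its lever up, over its high point and down until it has snapped fully closed, flat along the lid. Leave the round bin's lever open.

Things in the scene. Friction and masses are not known exactly. Their poses are not given: they have to be found in the camera images.
- crate_pivot (a point): Centre of the hinge pin of the lever on the rectangular bin (lid 202 mm along x, 152 along y, top with strap 99 mm above the table): mid-lid, 124 mm above the table, between two cheeks 134 mm high. Bin fixed to the table; axes turn with it: z up, y along the pin, x the way the lever closes. Open, the lever's end is at x -57, 82 mm above the pin; closed, it lies level along +x.
- crate_lever (a joint): Its steel lever (100 mm from pin to end, 16 wide, 8 thick; at its end a round cross-bar 32 long, 16 thick). Angle, rad: 0 open (leans to -x, 55 degrees above level), 0.61 upright, 1.2 the cam's high point, 2.18 closed (level). A spring resists with at most 0.5 N m (about 6 N at the cross-bar), throws it back open if let go before the high point, and snaps it shut by itself beyond.
- drum_pivot (a point): Centre of the hinge pin of the same kind of lever on the round bin (lid 182 mm across), fixed to the table too: mid-lid, 124 mm above the table; axes z up, y along the pin, x the way this lever would close.
- drum_lever (a joint): Angle of the round bin's lever, rad: 0 open, leaning to its -x with its end 82 mm above its pin, 2.18 closed. It starts open and stays so.
Mind the look-alikes: they are no part of the job. What is shaped like the part that bears drum_pivot but blue or green is not meant.

How it is judged:
At the end, for the whole second after the job is handed in: The rectangular bin's lever is closed to within about 7 degrees (joint over 2.05 rad) and at rest, and the round bin's lever is still open (joint under 0.2 rad) (value of joint crate_lever above 2.05 rad and velocity of joint crate_lever below 0.1 rad/s and value of joint drum_lever below 0.2 rad); the robot touches nothing.
It fails at once if the round bin's lever is moved more than about 17 degrees from open (value of joint drum_lever above 0.3 rad).
It also fails if it takes over 32 s, if anything falls off the work surface, if the arm or the gripper's body presses on something with over 40 N, if the wrist force passes 120 N, or if a joint passes its speed limit or range.

## Working session

There is one attempt and no reset: what is moved stays moved. The work goes in short steps, Python scripts to look and compute and a shell command to move; the robot and the scene stay as the last step left them, time stands still between calls to the robot, and variables do not carry over. Pictures are saved under pics/ and viewed, about 8 in all and at most 12, crops included, and the job is handed in when it is done.

```bash
mkdir -p pics
python3 - <<'E'
from station import *
import cv2,numpy as np
for n in("scene","side"):
    im=get_image(n); cv2.imwrite(f"pics/{n}0.png",im[:,:,::-1]); c=calibration(n); print(n,c)
o=get_obs();print(o['t'],o['tool_pos'],o['tool_rot'])
a=cv2.imread("pics/scene0.png");b=cv2.imread("pics/side0.png")
E
```

```text
scene {'vfov': 45.43307853695592, 'cx': 323.3938462591232, 'cy': 199.2236816210602, 'R': array([[-0.59730941,  0.80190605, -0.01296749],
       [ 0.44754006,  0.31985124, -0.83510663],
       [-0.66552939, -0.50462052, -0.54993523]]), 't': array([ 0.23381441, -0.19148136,  1.60129526])}
side {'vfov': 54.15799177068467, 'cx': 316.1475592800574, 'cy': 201.09842114043798, 'R': array([[-0.88891096, -0.45797609,  0.00975766],
       [-0.29242685,  0.55093371, -0.7816384 ],
       [ 0.35259587, -0.69766034, -0.62365552]]), 't': array([0.52453259, 0.17043961, 0.91995661])}
0.1 [6.24388581e-01 7.03056278e-05 2.08666890e-01] [-2.22037610e+00 -2.22040987e+00  1.84527566e-03]
```

View pics/scene0.png

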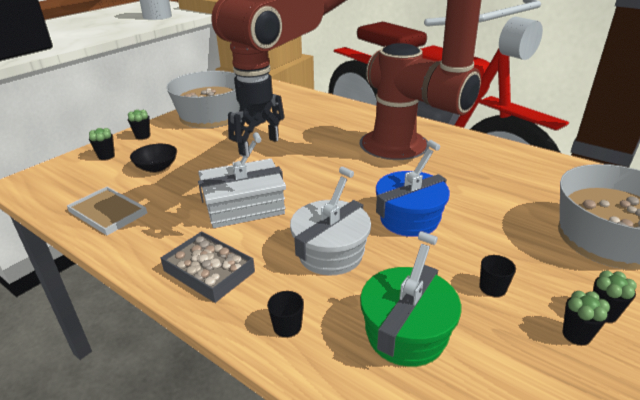

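View pics/side0.png

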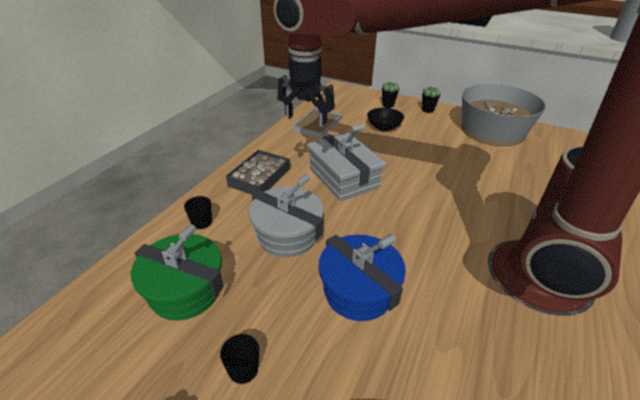

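The scene view shows four bins. The rectangular galvanised one is at (243,192), with its lever running from about (240,172) to (255,140). The round galvanised one is at (331,235), and the blue (412,200) and green (410,310) ones are look-alikes. Only the first is rectangular, so it is the target. I'll confirm with an enlarged crop of both views.

Run:
```python
import cv2,numpy as np
a=cv2.imread("pics/scene0.png")[120:230,190:300];b=cv2.imread("pics/side0.png")[110:210,295:395]
r=lambda i:cv2.resize(i,(400,400) if 0 else (i.shape[1]*4,i.shape[0]*4),interpolation=cv2.INTER_CUBIC)
A=r(a);B=cv2.copyMakeBorder(r(b),0,40,0,0,cv2.BORDER_CONSTANT);cv2.imwrite("pics/crop1.png",cv2.resize(np.hstack([A,B]),None,fx=.9,fy=.9))
```

```text
(no output)
```

View pics/crop1.png

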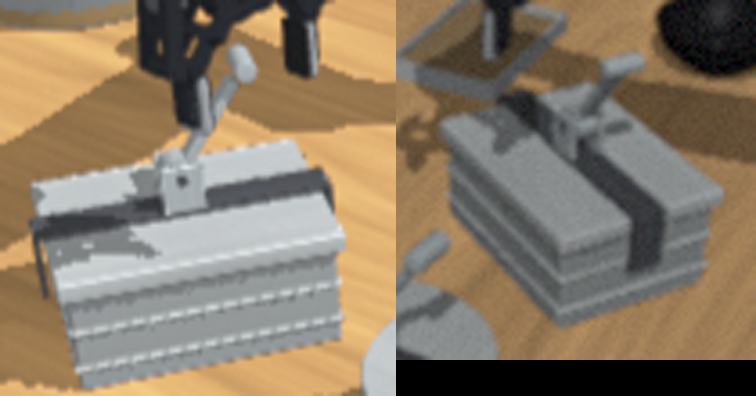

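The crop confirms a grey rectangular bin with its lever open. The scene crop has the cheek at about (241,170) and the cross-bar at (257,138). The side crop has the cheek at (342,149) and the cross-bar at (358,128). Next I triangulate these.

```bash
cat > h.py <<'E'
from station import *
import numpy as np,cv2
def K(c):
    f=200/np.tan(np.radians(c['vfov']/2)); return np.array([[f,0,c['cx']],[0,f,c['cy']],[0,0,1]])
def P(c): return K(c)@np.c_[c['R'],c['t']]
def tri(ca,pa,cb,pb):
    X=cv2.triangulatePoints(P(ca),P(cb),np.array(pa,float).reshape(2,1),np.array(pb,float).reshape(2,1)).ravel();return X[:3]/X[3]
def plane(c,p,z):
    d=c['R'].T@np.linalg.inv(K(c))@[*p,1]; o=-c['R'].T@c['t']; return o+d*(z-o[2])/d[2]
E
python3 - <<'E'
from h import *
np.set_printoptions(precision=4,suppress=True)
s,d=calibration("scene"),calibration("side")
S=lambda x,y:(190+x/3.6,120+y/3.6); D=lambda x,y:(295+(x-396)/3.6,110+y/3.6)
print("bar",tri(s,S(241,63),d,D(622,65)),plane(s,S(241,63),.206),plane(d,D(622,65),.206))
print("piv",plane(s,S(183,181),.124),plane(d,D(568,137),.124))
for p in((33,185),(297,142),(343,240),(65,292)):print("lid S",plane(s,S(*p),.096))
for p in((445,125),(720,190),(562,245)):print("lid D",plane(d,D(*p),.096))
print("drum",plane(s,(334,214),.124),plane(s,(345,174),.206))
E
```

```text
bar [ 0.5222 -0.1083  0.1964] [ 0.5381 -0.0914  0.206 ] [ 0.5169 -0.0953  0.206 ]
piv [ 0.5799 -0.1176  0.124 ] [ 0.5625 -0.11    0.124 ]
lid S [ 0.6149 -0.2408  0.096 ]
lid S [ 0.4535 -0.1263  0.096 ]
lid S [ 0.541  -0.0056  0.096 ]
lid S [ 0.6982 -0.1135  0.096 ]
lid D [ 0.6798 -0.1223  0.096 ]
lid D [ 0.4414 -0.1364  0.096 ]
lid D [ 0.5205 -0.0092  0.096 ]
drum [0.5988 0.1853 0.124 ] [0.5589 0.1857 0.206 ]
```

The two views disagree by about 17 mm, so I check both against the known gripper and look through the wrist camera.

Run:
```python
from h import *
np.set_printoptions(precision=3,suppress=True)
from scipy.spatial.transform import Rotation as R
o=get_obs();T=R.from_rotvec(o['tool_rot']).as_matrix();print(o['t'],T,o['opening'])
im=get_image("wrist");c=calibration("wrist");print({k:c[k] for k in('vfov','cx','cy')},"campos",-c['R'].T@c['t'],c['R'])
cv2.imwrite("pics/wrist0.png",im[:,:,::-1])
tiles=[]
for n,(x0,y0) in(("scene",(190,70)),("side",(240,50))):
    a=cv2.imread(f"pics/{n}0.png");cc=calibration(n)
    a=cv2.resize(a[y0:y0+110,x0:x0+110],None,fx=3.6,fy=3.6,interpolation=cv2.INTER_CUBIC)
    for loc,col in(((0,.0425,-.005),(0,0,255)),((0,-.0425,-.005),(0,255,0)),((0,0,0),(255,0,0))):
        X=o['tool_pos']+T@np.array(loc); p=P(cc)@[*X,1];p=p[:2]/p[2];print(n,loc,p)
        cv2.circle(a,tuple(int(v) for v in (p-[x0,y0])*3.6),3,col,-1)
    tiles.append(a)
cv2.imwrite("pics/chk.png",np.hstack(tiles))
```

```text
0.1 [[-0.     1.    -0.002]
 [ 1.     0.     0.   ]
 [ 0.    -0.002 -1.   ]] 0.08522690642650825
{'vfov': 63.0932443089247, 'cx': 313.346445619587, 'cy': 197.7449469902499} campos [0.624 0.078 0.374] [[ 1.     0.    -0.001]
 [ 0.001 -0.952  0.305]
 [-0.001 -0.305 -0.952]]
scene (0, 0.0425, -0.005) [246.567 166.441]
scene (0, -0.0425, -0.005) [272.645 151.497]
scene (0, 0, 0) [260.146 160.737]
side (0, 0.0425, -0.005) [290.794 127.792]
side (0, -0.0425, -0.005) [319.828 135.324]
side (0, 0, 0) [305.112 133.232]
```

View pics/chk.png

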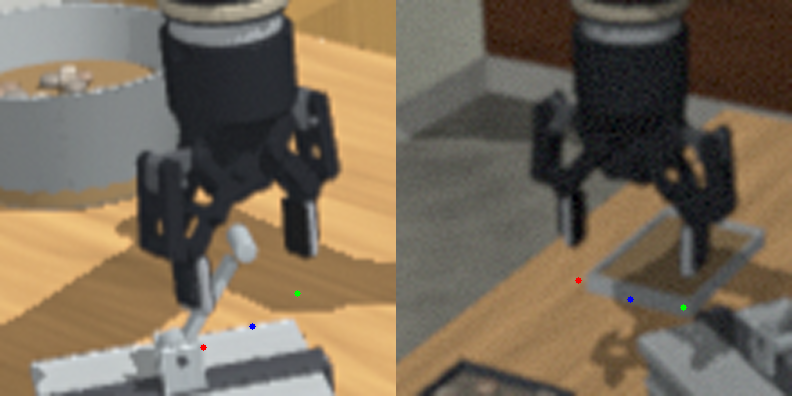

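View pics/wrist0.png

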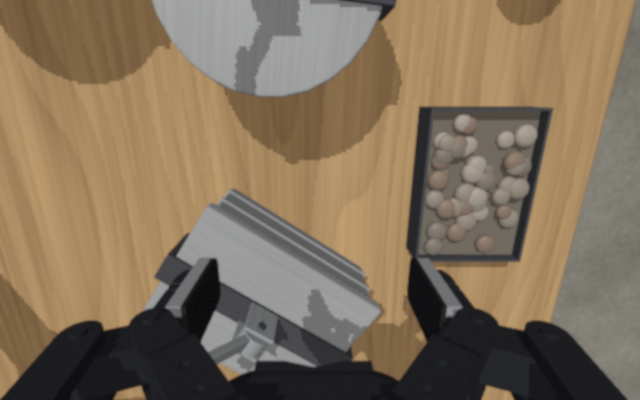

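The projected tips fall about 10 px below the visible ones in both fixed views. A mesh offset of the open fingers could cause this, so I test it in the wrist camera, and test each camera's own scale on the lid and the base.

Run:
```python
from h import *
np.set_printoptions(precision=3,suppress=True)
w,s,d=[calibration(n) for n in("wrist","scene","side")]
for z in(.19,.2,.21,.22,.23,.24,.25):
    print(z,*[(lambda p:p[:2]/p[2])(P(c)@[.624+sx*.0425,0,z,1]) for c in(w,s,d) for sx in(-1,1)])
for c in(s,d): p=P(c)@[0,0,0,1];print("base",p[:2]/p[2])
A=[plane(w,p,.096) for p in((213,205),(382,311))];print(A,np.linalg.norm(A[0]-A[1]))
a=plane(w,(262,325),.134);print("cheek",a)
# shallow tray corners on table, bowl of pebbles: cross check
print("pebble box floor rim pts wrist",plane(w,(521,261),0.0),plane(w,(421,108),0.04),plane(w,(551,108),.04),plane(w,(410,257),.04))
for q in((162,266),(201,234),(254,264),(212,291)):print(plane(s,q,.04))
for q in((228,177),(246,153),(290,158),(273,187)):print("D",plane(d,q,.04))
```

```text
0.19 [243.467 227.633] [382.611 227.728] [273.467 160.522] [247.756 175.698] [319.834 143.53 ] [291.21  135.814]
0.2 [239.933 234.384] [386.069 234.488] [273.162 156.717] [247.3   171.767] [319.895 140.115] [291.096 132.451]
0.21 [236.025 241.85 ] [389.893 241.964] [272.854 152.873] [246.839 167.794] [319.957 136.656] [290.981 129.047]
0.22 [231.68  250.149] [394.145 250.275] [272.543 148.991] [246.373 163.779] [320.02  133.154] [290.864 125.601]
0.23 [226.822 259.43 ] [398.899 259.57 ] [272.229 145.069] [245.902 159.721] [320.083 129.607] [290.746 122.112]
0.24 [221.352 269.879] [404.253 270.034] [271.912 141.108] [245.427 155.62 ] [320.148 126.015] [290.626 118.581]
0.25 [215.149 281.729] [410.325 281.904] [271.592 137.106] [244.946 151.475] [320.213 122.376] [290.505 115.005]
base [393.15  142.097]
base [539.192 273.573]
[array([ 0.533, -0.018,  0.096]), array([ 0.693, -0.131,  0.096])] 0.19567480905215834
cheek [ 0.579 -0.117  0.134]
pebble box floor rim pts wrist [ 0.891 -0.127  0.   ] [0.73  0.064 0.04 ] [0.859 0.064 0.04 ] [ 0.734 -0.1    0.04 ]
[ 0.877 -0.073  0.04 ]
[ 0.751 -0.091  0.04 ]
[0.755 0.084 0.04 ]
[0.865 0.073 0.04 ]
D [0.846 0.068 0.04 ]
D [ 0.877 -0.066  0.04 ]
D [ 0.738 -0.107  0.04 ]
D [0.703 0.048 0.04 ]
```

All three cameras agree the open tips sit at about z 0.24. The scene and wrist views agree on the bin, with the pivot at about (0.579, -0.118) and the closing direction u at about (0.823, -0.568). The side camera is off by about 17 mm, so I ignore it.

The plan is to half-close the jaws across the pin direction, go behind the bar above its height, and look again.

```bash
python3 -m jog '[[0,0,-4,0,0,-0.12,195],[-1.5,-4,-5,0,0,-0.24,195],[-3,-8,-5,0,0,-0.36,195],[-5.4,-12,-5,0,0,-0.48,195],[-5.4,-13.7,-5,0,0,-0.6,195],[-5.4,-13.7,-5,0,0,-0.72,195],[-5.4,-13.7,-5,0,0,-0.84,195],[-5.4,-13.7,-5,0,0,-0.966,195]]' 40
python3 - <<'E'
from h import *
from scipy.spatial.transform import Rotation as R
np.set_printoptions(precision=3,suppress=True)
o=get_obs();print(o['t'],o['tool_pos'],R.from_rotvec(o['tool_rot']).as_matrix(),o['opening'])
w=get_image("wrist")[:,:,::-1];s=get_image("scene")[:,:,::-1]
T=R.from_rotvec(o['tool_rot']).as_matrix();c=calibration("scene")
p=P(c)@[*(o['tool_pos']+T@[0,0,.0]),1];p=p[:2]/p[2];print("tcp in scene",p)
cw=calibration("wrist");np.save("w1.npy",P(cw))
a=cv2.resize(np.ascontiguousarray(s[90:210,190:310]),(480,480),interpolation=cv2.INTER_CUBIC)
cv2.circle(a,tuple(int(v) for v in (p-[190,90])*4),3,(0,0,255),-1)
cv2.imwrite("pics/s1.png",a);cv2.imwrite("pics/w1.png",w)
E
```

```text
t: 0.82
tool_pos: [0.4869, -0.0542, 0.2589]
tool_rot: [-0.929, -3.0, 0.0]
contact_force: [0.7, -0.5, -0.3]
opening: 0.0201
0.8167 [ 0.487 -0.054  0.259] [[-0.825  0.565 -0.001]
 [ 0.565  0.825  0.   ]
 [ 0.001 -0.001 -1.   ]] 0.020090824970660125
tcp in scene [280.727 114.089]
```

View pics/s1.png

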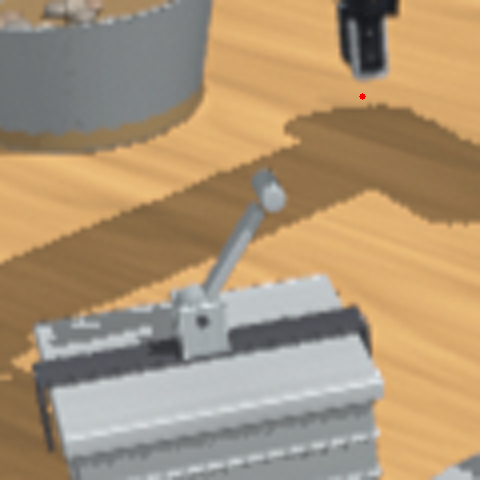

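View pics/w1.png

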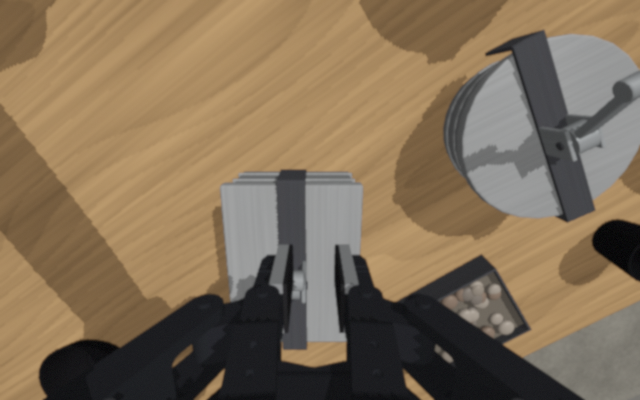

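The scene crop shows the fingers clear behind the bar, which is at (257.5,138). In the wrist view the lid strap runs up column 292 while the fingers are centred at 314. I cast these to measure the lateral offset.

Run:
```python
from h import *
from scipy.spatial.transform import Rotation as R
np.set_printoptions(precision=4,suppress=True)
o=get_obs();T=R.from_rotvec(o['tool_rot']).as_matrix();w=calibration("wrist");s=calibration("scene")
f=lambda X:T.T@(X-o['tool_pos'])
print("campos tool",f(-w['R'].T@w['t']))
for n,p,z in(("strap top",(292,172),.099),("strap bot",(295,347),.099),("lidL",(222,183),.096),("lidR",(362,183),.096),("lidRb",(358,341),.096),("bar?",(299,285),.206)):
    X=plane(w,p,z);print(n,X,f(X))
for n,p,z in(("cheek",(240.8,170.3),.124),("bar near end",(258.5,138.8),.206),("bar far",(255.8,134.5),.206)):
    X=plane(s,p,z);print(n,X,f(X))
for z in (.24,.25,.26,.27,.28):
  for sy in(-1,1):
    X=o['tool_pos']+T@[0,sy*.01,.2589-z];p=P(w)@[*X,1];print(z,p[:2]/p[2],end=' ')
```

```text
campos tool [ 0.0785 -0.0003 -0.1651]
strap top [ 0.473 -0.071  0.099] [ 0.0017 -0.022   0.1598]
strap bot [ 0.6532 -0.1969  0.099 ] [-0.2181 -0.0227  0.1594]
lidL [ 0.4414 -0.1384  0.096 ] [-0.0108 -0.0954  0.1629]
lidR [ 0.5245 -0.0185  0.096 ] [-0.0107  0.0505  0.1627]
lidRb [ 0.6921 -0.1296  0.096 ] [-0.2118  0.0547  0.1624]
bar? [ 0.5316 -0.0985  0.206 ] [-0.0619 -0.0113  0.0527]
cheek [ 0.5801 -0.1176  0.124 ] [-0.1128  0.0007  0.1346]
bar near end [ 0.5412 -0.0833  0.206 ] [-0.0612  0.0067  0.0527]
bar far [ 0.5273 -0.1055  0.206 ] [-0.0624 -0.0195  0.0527]
0.24 [297.4283 227.9029] 0.24 [330.1426 227.902 ] 0.25 [296.6348 234.6725] 0.25 [330.9914 234.6714] 0.26 [295.7575 242.1578] 0.26 [331.9301 242.1563] 0.27 [294.7823 250.4785] 0.27 [332.9734 250.4766] 0.28 [293.6917 259.7828] 0.28 [334.1402 259.7804]
```

The bar sits about 10–12 mm toward tool -y and 55–60 mm ahead along -x. I shift sideways, descend behind it to TCP z ≈ 0.186, then sweep along -x.

```bash
python3 -m jog '[[0.3,-1.3,1,0,0,0,195],[0.3,-1.3,3.5,0,0,0,195],[0.3,-1.3,6,0,0,0,195],[0.3,-1.3,7.3,0,0,0,195],[0.3,-1.3,7.3,0,0,0,195]]' && python3 -m jog '[[-2,0,0,0,0,0,195],[-3.5,0,0,0,0,0,195],[-5,0,0,0,0,0,195],[-6.5,0,0,0,0,0,195],[-8,0,0,0,0,0,195],[-9.5,0,0,0,0,0,195],[-11,0,0,0,0,0,195],[-11,0,0,0,0,0,195]]'
python3 - <<'E'
from h import *
s=get_image("scene")[:,:,::-1]
cv2.imwrite("pics/s2.png",cv2.resize(np.ascontiguousarray(s[90:230,180:320]),(560,560),interpolation=cv2.INTER_CUBIC))
E
```

```text
t: 1.33
tool_pos: [0.4749, -0.0622, 0.1816]
tool_rot: [-0.938, -2.988, 0.001]
contact_force: [-0.4, -0.3, -0.1]
opening: 0.02
t: 2.0
tool_pos: [0.5755, -0.1304, 0.1987]
tool_rot: [0.938, 2.977, -0.008]
contact_force: [-2.1, -2.2, 38.8]
opening: 0.0203
```

View pics/s2.png

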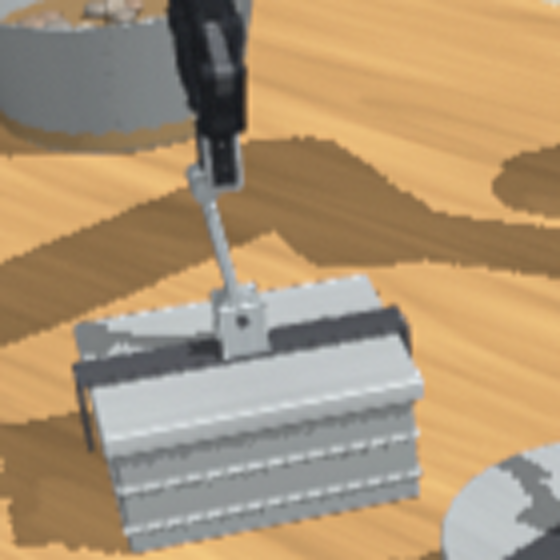

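The lever is past upright with its bar at crop (200,185), but the tool has been lifted 17 mm with 39 N upward. Before pushing on I check the state.

Run:
```python
from h import *
from scipy.spatial.transform import Rotation as R
np.set_printoptions(precision=3,suppress=True)
o=get_obs()
for k in o: print(k,np.array(o[k]))
T=R.from_rotvec(o['tool_rot']).as_matrix();print(T)
u=np.array([.825,-.565]);print("u of TCP rel pivot",(o['tool_pos'][:2]-[.487,-.054])@u-.112)
s=calibration("scene");p=P(s)@[*o['tool_pos'],1];print((p[:2]/p[2]-[180,90])*4)
w=get_image("wrist")[:,:,::-1];cv2.imwrite("pics/w2.png",w)
cv2.imwrite("pics/w2c.png",cv2.resize(np.ascontiguousarray(w[200:360,220:420]),(800,640)[:2] if 0 else (700,560),interpolation=cv2.INTER_CUBIC))
```

```text
t 2.05
q [-0.347 -0.038  1.722 -0.004  1.436 -1.307]
dq [ 0.003 -0.018  0.015 -0.001 -0.002  0.001]
effort [  1.059 -11.529 -13.939   1.252   0.016  -0.031]
tool_pos [ 0.575 -0.13   0.199]
tool_rot [ 0.938  2.977 -0.008]
contact_force [-1.961 -0.848 38.733]
wrist_torque [-0.962  0.238 -0.042]
opening 0.019959056375755905
[[-0.819  0.573  0.018]
 [ 0.573  0.819 -0.011]
 [-0.021  0.001 -1.   ]]
u of TCP rel pivot 0.003754614202682041
[221.158 206.49 ]
```

View pics/w2c.png

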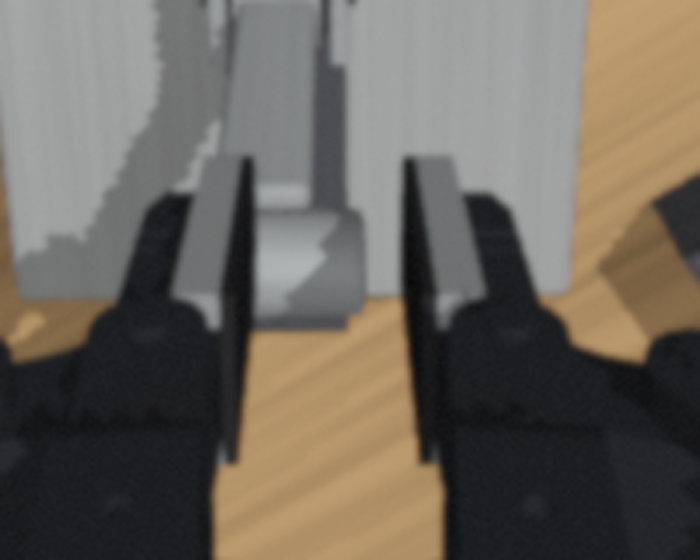

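The wrist crop explains it. The left pad's tip sits on top of the bar, so the finger rode up over it, with the bar about 8 mm to tool -y. The fingertips really are about 30 mm higher than TCP z, matching the earlier visual check. I lift off, letting the lever spring back, go back behind it, shut the jaws, and descend lower with the lateral correction.

```bash
python3 -m jog '[[0,0,-3,0,0.02,0,195],[0,0,-5,0,0.02,0,255],[3,-0.8,-5,0,0.02,0,255],[6,-0.8,-5,0,0.02,0,255],[9,-0.8,-5,0,0.02,0,255],[12,-0.8,-5,0,0.02,0,255],[12.8,-0.8,-5,0,0.02,0,255],[12.8,-0.8,-5,0,0.02,0,255]]'
python3 - <<'E'
from h import *
from scipy.spatial.transform import Rotation as R
np.set_printoptions(precision=3,suppress=True)
o=get_obs();print(o['tool_pos'],R.from_rotvec(o['tool_rot']).as_matrix())
u=np.array([.825,-.565]);v=np.array([.565,.825]);d=o['tool_pos'][:2]-[.487,-.054];print("u",d@u-.112,"v",d@v,o['contact_force'])
s=get_image("scene")[:,:,::-1];w=get_image("wrist")[:,:,::-1]
f=lambda i:cv2.resize(np.ascontiguousarray(i),(400,400),interpolation=cv2.INTER_CUBIC)
cv2.imwrite("pics/c3.png",np.hstack([f(s[80:220,180:320]),f(w[160:360,210:410])]))
E
```

```text
t: 2.77
tool_pos: [0.4643, -0.0619, 0.2478]
tool_rot: [0.942, 2.993, 0.002]
contact_force: [-0.2, 0.5, 0.8]
opening: -0.0
[ 0.464 -0.062  0.248] [[-0.82   0.573  0.004]
 [ 0.573  0.82  -0.   ]
 [-0.004  0.002 -1.   ]]
u -0.12628098358905476 v -0.019323354524919525 [-0.182  0.493  0.803]
```

View pics/c3.png

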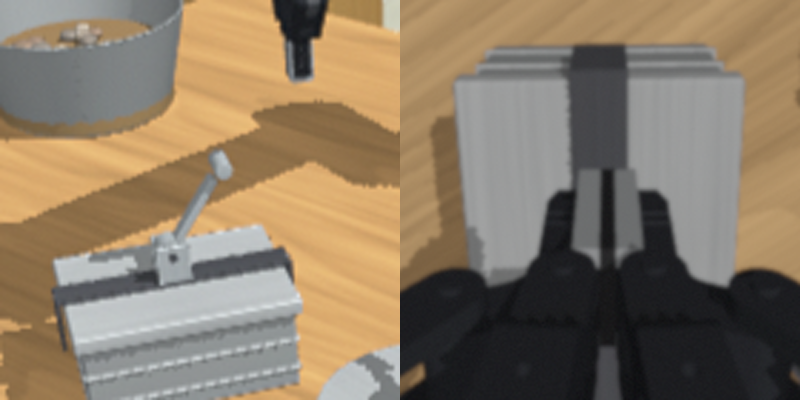

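The lever is back open at crop (220,165), and the shut pads are centred on the strap to about 2 mm. I descend to TCP z 0.158 and sweep the first half.

```bash
python3 -m jog '[[0,-0.2,3,0,0,0,255],[0,-0.2,6,0,0,0,255],[0,-0.2,8,0,0,0,255],[0,-0.2,9,0,0,0,255],[0,-0.2,9,0,0,0,255]]' && python3 -m jog '[[-2,0,0,0,0,0,255],[-3.5,0,0,0,0,0,255],[-5,0,0,0,0,0,255],[-6.5,0,0,0,0,0,255],[-8,0,0,0,0,0,255],[-9.5,0,0,0,0,0,255],[-11,0,0,0,0,0,255],[-11,0,0,0,0,0,255]]'
```

```text
t: 3.28
tool_pos: [0.4637, -0.0648, 0.1545]
tool_rot: [-0.945, -2.994, -0.001]
contact_force: [-0.4, -0.4, -0.2]
opening: -0.0001
t: 3.95
tool_pos: [0.5565, -0.1294, 0.1573]
tool_rot: [0.947, 2.994, 0.001]
contact_force: [-3.9, 2.5, 4.5]
opening: -0.0
```

The height is holding and the force is about 5 N against the push, as the spring should give. I continue past the high point.

```bash
python3 -m jog '[[-1.5,0,0,0,0,0,255],[-3,0,0,0,0,0,255],[-4.5,0,0,0,0,0,255],[-6,0,0,0,0,0,255],[-7,0,0,0,0,0,255],[-7,0,0,0,0,0,255]]'
python3 - <<'E'
from h import *
s=get_image("scene")[:,:,::-1]
cv2.imwrite("pics/s4.png",cv2.resize(np.ascontiguousarray(s[90:230,180:320]),(560,560),interpolation=cv2.INTER_CUBIC))
E
```

```text
t: 4.45
tool_pos: [0.6154, -0.1709, 0.1583]
tool_rot: [0.947, 2.992, 0.001]
contact_force: [-0.5, 0.5, 0.6]
opening: 0.0001
```

View pics/s4.png

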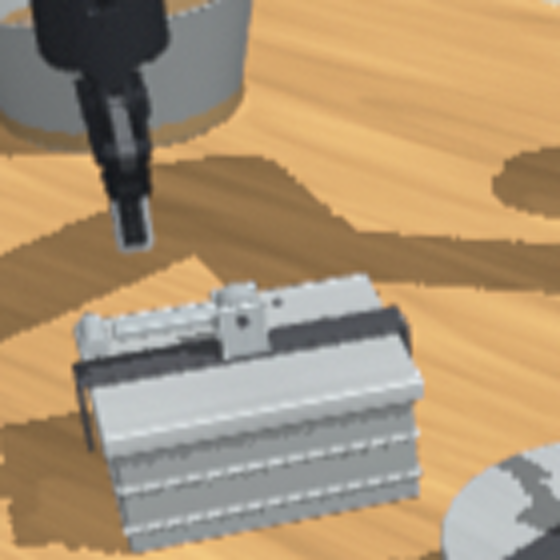

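The lever has snapped over and lies flat along the lid, with its bar at crop (92,330). I retreat straight up and take one last look at both levers.

```bash
python3 -m jog '[[0,0,-2,0,0,0,255],[0,0,-5,0,0,0,255],[0,0,-8,0,0,0,255],[0,0,-11,0,0,0,255],[0,0,-12,0,0,0,255],[0,0,-12,0,0,0,255],[0,0,-12,0,0,0,255],[0,0,-12,0,0,0,255]]'
python3 - <<'E'
from h import *
s=get_image("scene")[:,:,::-1]
cv2.imwrite("pics/s5.png",cv2.resize(np.ascontiguousarray(s[100:280,180:400]),(770,630-30),interpolation=cv2.INTER_CUBIC))
E
```

```text
t: 5.17
tool_pos: [0.6132, -0.1697, 0.2755]
tool_rot: [-0.947, -2.994, -0.002]
contact_force: [-0.6, 0.5, -1.3]
opening: 0.0001
```

View pics/s5.png

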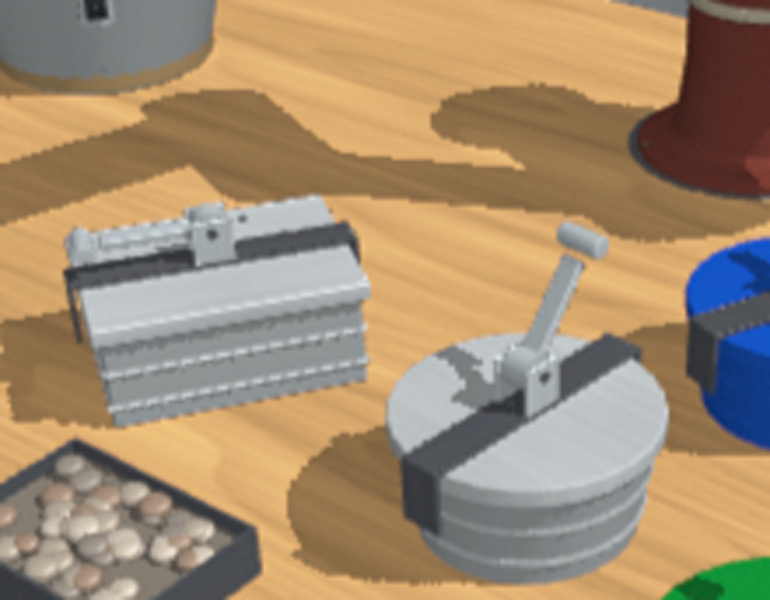

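The rectangular bin's lever is closed and flat, with its bar at crop (80,245). The round bin's lever still stands open at (582,240), and the gripper is clear.

```bash
python3 -c "from station import finish_job; print(finish_job())"
```

```text
the job is handed in; nothing more can be done
None
```

The rectangular bin's lid is locked. I pushed its lever over the high point with the shut fingertips, and it snapped down flat along the lid. I handed the job in at about 5.2 s of the 32 s allowed, and no verdict was reported.

- **Last checks:** the final picture shows the rectangular bin's lever flat and the round bin's lever still open. The gripper was clear above the bin, with a residual force reading of about 1.5 N. I judged both levers from the picture and had no joint reading.
- **First attempt failed:** one finger rode up onto the cross-bar, and the upward force reached about 39 N. The contact was at a fingertip, and the limit of 40 N applies to the arm and the gripper's body. I lifted off, let the lever spring back open, and repeated the push lower, re-centred and with the jaws shut. That push read about 6 N when checked partway.
- **Measurements that disagreed:**
  - The fingertips sat roughly 30 mm higher than the TCP reading implied, which is why the first push went too high.
  - The side camera placed the bin about 17 mm away from where the other two cameras did, so I ignored it.

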